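# Bring the blue pipette over the orange vial

## Robot

A 6-joint arm with a two-finger parallel gripper is mounted at the origin on the work surface. World frame = base frame: x ahead of the robot, y to its left, z up, the work surface at z = 0. Lengths are in mm, angles in rad, forces in N, time in s.
With the tool pointing down it reaches from about 275 to 1000 mm from the base axis. Payload 8.4 kg.
Tool frame: the origin (TCP) lies between the finger pads; the fingertips stand 17 mm ahead of it and the grasp point (between the pads) lies 2 mm behind it; z points along the fingers, y is the line along which they close (so a half turn about z gives the same grasp; the last joint's range is limited). The gripper opens to 85 mm and grips with 20 to 120 N. Pads are 22 mm wide; open, the fingers measure 114 mm over their backs; the gripper's body (76 mm by 85 mm) begins 54 mm behind the grasp point. The pads swing forward as they close: fully open they stand 13 mm farther back than shut.
Start: joints at [-1.278, 0.353, 1.633, -0, 1.155, -0.002], TCP at [181.591, -598.041, 248.281] pointing down, gripper open.
Joint ranges: [-2.63, 2.63], [-0.92, 2.1], [0.06, 2.66], [-1.3, 4.44], [0, 2.69], [-3.02, 3.02]. Speed limits (rad/s): [2.22, 2.22, 2.79, 3.14, 3.14, 3.14].

## Interface

Orientations are given as [roll, pitch, yaw] about the fixed x, y, z axes, in that order (R = Rz(yaw) Ry(pitch) Rx(roll)).
In Python, from rig import sense, grab_frame, sign_off gives the robot as it stands. The module is installed in compiled form; this text tells all that it offers.
- The arm moves only by the tool send_rows, never from a script. Its argument "moves" is a list that holds one entry, the list of rows, each a list of 7 numbers: the shift along the world's x, y, z in m, then the turn, a rotation vector about the world's x, y, z in rad, then the opening, from -1 (shut) to 1 (fully open). In form: [[[dx, dy, dz, rx, ry, rz, jaw], ...]]. A call has 1 to 10 rows; each row shifts and turns the commanded pose from where the row before left it; what a row does not reach is not made up. A row lasts 1/10 s, in which the tool goes at most 50 mm and 8.59 degrees, less where a joint would pass 70% of its speed; a pose out of reach is approached as far as the arm can. A call with a gripper value outside its range is refused whole. The fingers move at their own pace and stop on an object; "grip_force" is the grip in N (left out, the last holds). Time passes only in rows, so rows that do not move let the fingers close. It gives the time, the measured TCP pose, the force, the opening and the grip force at its end, in the units of the state.
- sense(): the state, without advancing time (a new reading comes with each control period).
- grab_frame(name): name is "scene" or "side" or "wrist"; returns a dict with "img" (384x512x3 uint8, red, green, blue), "mtx" (3x3 intrinsics, pixels), "rvec" (rotation vector, rad) and "tvec" (3), from world to camera coordinates, as OpenCV has them; the wrist camera has in their place "T_tool_cam" (4x4, takes a point from camera to tool coordinates, whose origin is the TCP and whose axes are the flange's). Camera axes: x right, y down, z forward; pixel columns grow to the right and rows downward; lengths in mm; the calibration is good to about 2 mm. A picture is of the moment at which its call begins: read the wrist's pose just before it. There is no depth.
- sign_off(): hands the job in; it is judged then, once.
The state is a dict: "clock": time; "qpos": joint angles; "qvel": joint speeds; "joint_efforts": joint torques, N m; "eef_pos": TCP position; "tcp_rot": TCP orientation; "contact_force": force on the tool from outside, world axes, zero at the start; "wrist_torque": the same for the moment, N m; "opening": opening from 0.0 (shut) to 1.0 (fully open); "grasp_force": force on a finger pad.
Only numpy, scipy, OpenCV 4.12 (cv2) and the standard library are available. Lean on these libraries where they do the work, as an engineer would, in place of code of your own. Each camera call takes 0.05 s, during which the arm holds its last target. There are 200 camera calls.

## Task

Lift the blue pipette up and off its forked hook on the stand, carry it upright over the bench clutter, and finish holding it still and upright with its tip centred about one centimetre above the mouth of the open vial with the orange collar. Do not put it down or let go: the job ends with the gripper holding the pipette there. The pipette must not touch the vials or go into one, and the vials, the other pipette, the flasks and the bottle stay standing or hanging where they are.

Things in the scene. Friction and masses are not known exactly. Their poses are not given: they have to be found in the camera images.
- pipette_blue: Pipette to carry, blue handle, 206 mm long, 80-150 g, hangs upright on either hook. Origin: tip end; z up its axis. Heights above the tip end (mm): yellow cone tip 0-50 (3 to 9 wide), grey shaft 12 diameter to 105, round collar 36 diameter 105-111, square-sided handle 110-191 (26 along its x, 24 along its y), white plunger cap (18 diameter) up to 206.
- blue_grip (a point): Grasp point on the axis of the blue pipette's handle, 168 mm above its tip end, axes as the pipette's. Take it from above with the fingers either side of the handle, closing along y (24 mm) or x (26 mm); the handle leaves the pads room from 115 to 188 mm above the tip end.
- pipette_red: The other pipette, same shape and size with red handle and collar, hanging on the other hook; leave it alone. Origin: its tip end, z up.
- stand: Fixed stand: base 150 x 190 mm, 12 mm high, reaching from x -55 to +95 mm; post at x +62 mm; two hooks whose centres, the pipettes' axes, are at x 0, y +55 and -55 mm. Origin on the table, z up; -x (the hooks' open ends) faces roughly to the robot. Nothing of it is over 128 mm high; a hanging pipette's top is at 221 mm.
- hooks (a point): Midpoint of the two hooks, level with the prong tops, 120 mm above the table; axes as the stand's. A hook is two prongs along x, gap 18 mm; the collar rests on them, tip 15 mm above the table. Orange upturned ends at x -25 mm rise to 128, crossbar at x +52 to 125. The pipette comes off by lifting 15 mm, then drawing to -x, or straight up 120 mm.
- orange_mouth (a point): Centre of the mouth, level with the rim, of the target vial, the open glass vial with an orange collar (34 mm diameter, round its top 14 mm). Mouth bore 23 mm. It stands in any one of the four places of the white rack, rim about 64 mm above the table. z up.
- vial_orange: The target vial: open round glass vial with orange collar, 56 mm tall, 27 mm outer diameter, 30 g, loose in the rack. Origin at the centre of its underside, z up.
- vial_green: Vial with green collar, same shape, a bystander. Origin at centre of underside.
- vial_white: Vial with white collar, same shape, a bystander. Origin at centre of underside.
- vial_black: Vial with black collar, same shape, a bystander. Origin at centre of underside.
- vial_rack: White block 66 x 200 x 30 mm high, fixed, holding the four vials in a row along its y at -72, -24, +24, +72 mm (pitch 48 mm). Origin at centre of underside. It stands on the other side of the tube rack from the stand; the sides vary.
- tube_rack: Rack of ten capped tubes between stand and vial rack, fixed: 150 mm along x, 66 mm along y, 106 mm high. Origin at centre of underside.
- flask_near: Amber conical flask with foil cap, loose, 66 mm base diameter, 114 mm high, behind the tube rack. Origin at centre of underside.
- flask_far: A second such flask farther back. Origin at centre of underside.
- reagent_bottle: Closed bottle with blue cap, loose, 60 mm diameter, 130 mm high, near the back. Origin at centre of underside.
Mind the look-alikes: they are no part of the job. Leave any pink or purple look-alike of the reagent_bottle alone.

How it is judged (in metres and radians):
On the way:
1. the blue pipette has been lifted off its hook and is carried by the gripper, clear of the stand (contact force between pipette_blue and the fingers above 1 N and contact force between pipette_blue and stand below 0.05 N and height (world z) of pipette_blue above 0.03 m), for 0.2 s.
At the end, for the whole second after the job is handed in: Fingers hold the blue pipette, still, within 0.12 rad of upright, tip within 8 mm sideways of the orange mouth's centre and 3 to 20 mm above it, touching no vial, rack or stand. Moved from start: vials under 10 mm, red pipette 20, flasks and bottle 25; vials within 0.15 rad of upright, the rest 0.2 (horizontal distance between pipette_blue and orange_mouth below 0.008 m and z of pipette_blue in the frame of orange_mouth between 0.003 and 0.02 m and angle between pipette_blue's own z axis and vertical below 0.12 rad and linear speed of pipette_blue below 0.02 m/s and angular speed of pipette_blue below 0.2 rad/s and contact force between pipette_blue and the fingers above 1 N and contact force between pipette_blue and stand below 0.05 N and contact force between pipette_blue and vial_rack below 0.05 N and contact force between pipette_blue and vial_orange below 0.05 N and contact force between pipette_blue and vial_green below 0.05 N and contact force between pipette_blue and vial_white below 0.05 N and contact force between pipette_blue and vial_black below 0.05 N and distance of each of vial_orange, vial_green, vial_white, vial_black from where it was at the start of the episode below 0.01 m and angle between each of vial_orange, vial_green, vial_white, vial_black's own z axis and vertical below 0.15 rad and distance of pipette_red from where it was at the start of the episode below 0.02 m and angle between each of pipette_red, flask_near, flask_far, reagent_bottle's own z axis and vertical below 0.2 rad and distance of each of flask_near, flask_far, reagent_bottle from where it was at the start of the episode below 0.025 m); the arm keeps its last pose, push and grip.
It fails at once if the blue pipette touches a vial (over 0.5 N) (contact force between pipette_blue and vial_orange above 0.5 N or contact force between pipette_blue and vial_green above 0.5 N or contact force between pipette_blue and vial_white above 0.5 N or contact force between pipette_blue and vial_black above 0.5 N).
It fails at once if the tip goes down into the orange vial (over 4 mm below its rim, inside the mouth) (horizontal distance between pipette_blue and orange_mouth below 0.012 m and z of pipette_blue in the frame of orange_mouth below -0.004 m).
It fails at once if the blue pipette tips more than 0.5 rad from upright (angle between pipette_blue's own z axis and vertical above 0.5 rad).
It fails at once if a bystander is knocked: a vial moved over 20 mm, the red pipette over 30 mm, a flask or the bottle over 40 mm (distance of any of vial_orange, vial_green, vial_white, vial_black from where it was at the start of the episode above 0.02 m or distance of pipette_red from where it was at the start of the episode above 0.03 m or distance of any of flask_near, flask_far, reagent_bottle from where it was at the start of the episode above 0.04 m).
It also fails if it takes over 42 s, if anything falls off the work surface, if the arm or the gripper's body presses on something with over 40 N, if the wrist force passes 120 N, or if a joint passes its speed limit or range.

## Working session

There is one attempt and no reset: what is moved stays moved. The work goes in short steps, Python scripts to look and compute and a tool call to move; the robot and the scene stay as the last step left them, time stands still between calls to the robot, and variables do not carry over. Pictures are saved under pics/ and viewed, at most 10 in all, crops included, and the job is handed in when it is done.

Besides the shell and the picture viewer there is one more tool, called after "Call:" in YAML: its name, and indented under it one key for each argument. send_rows: Moves the arm, as the interface text tells. Its arguments: {"type":"object","properties":{"moves":{"type":"array"},"grip_force":{"type":"number"}},"required":["moves"]}

```bash
mkdir -p pics; python3 - <<'E'
from rig import *
import cv2,numpy as np,pickle
s=sense();print(s)
for n in("scene","side","wrist"):
    f=grab_frame(n);pickle.dump(f,open(n+".pkl","wb"))
    cv2.imwrite(f"pics/{n}0.png",f["img"][:,:,::-1])
    print(n,{k:v for k,v in f.items() if k!="img"})
E
```

```text
{'clock': 0.0, 'qpos': array([-1.27838993e+00,  3.53676382e-01,  1.63415415e+00,  2.26346251e-05,
        1.15515320e+00, -2.39150989e-03]), 'qvel': array([ 2.69278830e-04,  3.60325100e-04,  5.43247019e-05,  1.47351603e-04,
       -2.90643704e-04, -1.42913380e-03]), 'joint_efforts': array([ 2.13160420e-03, -6.05246472e+01, -3.42068624e+01, -9.69689813e-05,
        9.14415345e-03, -9.03238401e-06]), 'eef_pos': array([ 181.47330402, -597.60344184,  247.53544854]), 'tcp_rot': array([-3.14020163e+00, -2.40214276e-05,  2.94788735e-01]), 'contact_force': array([-0.29417872, -0.4573119 ,  0.58613407]), 'wrist_torque': array([0.03183891, 0.0083264 , 0.0059964 ]), 'grasp_force': 0.0, 'opening': 0.9982917153130626}
scene {'mtx': array([[353.68068489,   0.        , 252.30735007],
       [  0.        , 353.68068489, 189.45848734],
       [  0.        ,   0.        ,   1.        ]]), 'rvec': array([ 0.82371555,  2.40470993, -1.25289279]), 'tvec': array([ 511.39077209, -107.68411235, 1167.38901877])}
side {'mtx': array([[374.04228162,   0.        , 250.17109823],
       [  0.        , 374.04228162, 189.94908404],
       [  0.        ,   0.        ,   1.        ]]), 'rvec': array([ 0.62087802, -2.69454725,  1.14053417]), 'tvec': array([567.7396909 , 302.54095675, 861.41684127])}
wrist {'mtx': array([[334.55232857,   0.        , 258.72468071],
       [  0.        , 334.55232857, 192.64869157],
       [  0.        ,   0.        ,   1.        ]]), 'T_tool_cam': array([[-3.09293844e-04, -9.50389000e-01, -3.11063744e-01,
         7.99921458e+01],
       [ 9.99999690e-01, -5.19345322e-04,  5.92439128e-04,
        -4.66095631e-02],
       [-7.24597131e-04, -3.11063464e-01,  9.50388866e-01,
        -1.25820175e+02],
       [ 0.00000000e+00,  0.00000000e+00,  0.00000000e+00,
         1.00000000e+00]])}
```

View pics/scene0.png

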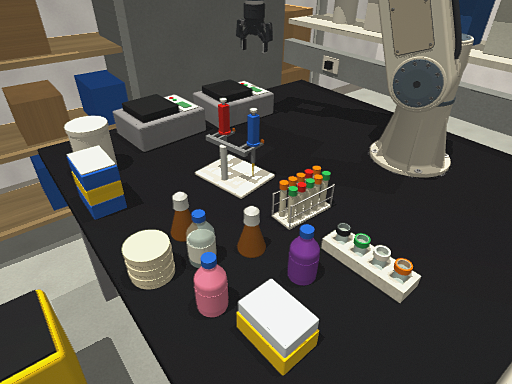

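View pics/side0.png

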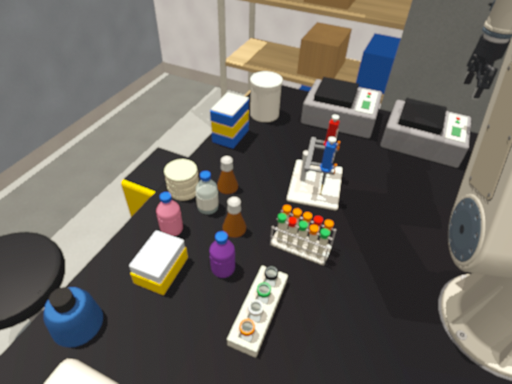

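Both views show the blue pipette, with its cap at scene (254,112) and side (332,143). The orange vial is at the row's end, at scene (403,267) and side (247,328). I'll enlarge these places and triangulate.

```bash
cat > h.py <<'E'
import cv2,numpy as np,pickle
def P(f): 
    R=cv2.Rodrigues(f["rvec"])[0]; return f["mtx"]@np.c_[R,f["tvec"]]
def tri(fa,a,fb,b):
    X=cv2.triangulatePoints(P(fa),P(fb),np.float64(a).reshape(2,1),np.float64(b).reshape(2,1)); return (X[:3]/X[3]).ravel()
def proj(f,X): return cv2.projectPoints(np.float64(X).reshape(-1,1,3),f["rvec"],f["tvec"],f["mtx"],None)[0].reshape(-1,2)
def load(n): return pickle.load(open(n+".pkl","rb"))
E
python3 - <<'E'
from h import *
s,d=load("scene"),load("side")
t=[]
for f,cs in((s,((254,132),(403,267))),(d,((328,160),(247,328)))):
    hsv=cv2.cvtColor(f["img"],cv2.COLOR_RGB2HSV)
    r=[]
    for c,lo,hi,name in((cs[0],(100,120,50),(125,255,255),'blue'),(cs[1],(5,150,80),(22,255,255),'or')):
        m=cv2.inRange(hsv,lo,hi); w=np.zeros_like(m);x,y=c;w[y-28:y+28,x-16:x+16]=1;m=m*w
        ys,xs=np.nonzero(m);print(name,len(xs),xs.mean(),ys.mean(),xs.min(),xs.max(),ys.min(),ys.max());r.append((xs.mean(),ys.mean()))
    t.append(r)
for a,b in zip(*t):print(tri(s,a,d,b))
print('captop',tri(s,(254.5,110),d,(332,140)))
row=[]
for f,cs in((s,((250,140),(400,270))),(d,((325,165),(250,325)))):
    row.append(np.hstack([cv2.resize(f["img"][y-37:y+38,x-50:x+50],(400,300),interpolation=cv2.INTER_CUBIC) for x,y in cs]))
cv2.imwrite("pics/crop.png",np.vstack(row)[:,:,::-1])
E
```

```text
blue 407 252.77149877149878 129.93857493857493 246 259 113 146
or 157 402.484076433121 267.3949044585987 394 412 258 275
blue 291 327.45017182130584 157.32302405498282 320 335 142 171
or 40 246.575 331.975 240 253 328 334
[ 492.61573699 -197.78107132  161.14440765]
[497.5930687  291.83271247  48.88861696]
captop [ 490.07630267 -196.00221137  219.53795164]
```

View pics/crop.png

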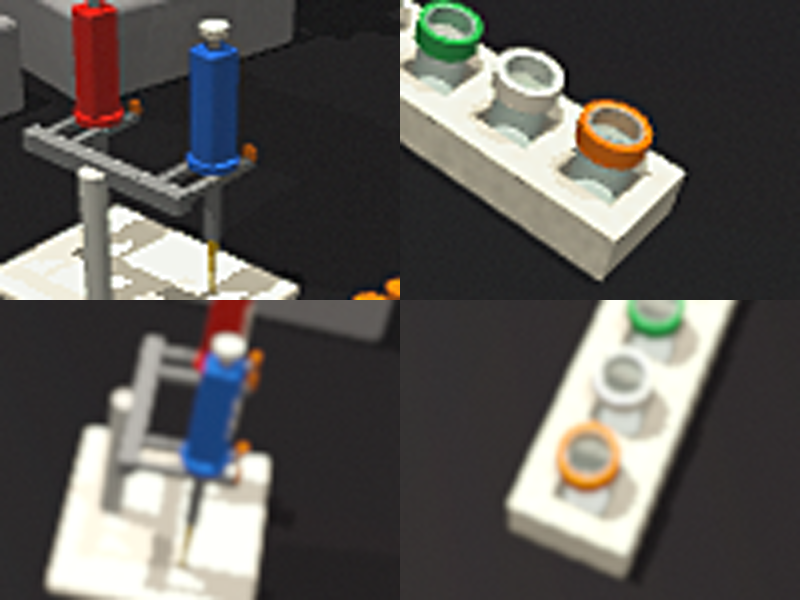

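The orange mouth shows at scene (403.7,263.8) and side (246.6,326.4). The blue cap is at about (490,-196,220), which agrees with the 221 mm in the text. I'll move the wrist camera above the pipette.

Call:
send_rows:
  moves:
    - [[0,0,0.045,0,0,0,1],[0,0,0.045,0,0,0,1],[0.028,0.0365,0,0,0,0.08,1],[0.028,0.0365,0,0,0,0.08,1],[0.028,0.0365,0,0,0,0.08,1],[0.028,0.0365,0,0,0,0.08,1],[0.028,0.0365,0,0,0,0.08,1],[0.028,0.0365,0,0,0,0.08,1],[0.028,0.0365,0,0,0,0.08,1],[0.028,0.0365,0,0,0,0.08,1]]

```text
clock: 1.15
eef_pos: [406.3, -304.3, 338.3]
tcp_rot: [3.142, 0.0, 0.938]
contact_force: [0.1, -1.6, -0.1]
opening: 0.997
grasp_force: 0.0
```

Call:
send_rows:
  moves:
    - [[0.028,0.0365,0,0,0,0.08,1],[0.028,0.0365,0,0,0,0.08,1],[0.028,0.0365,0,0,0,0.08,1],[0,0,0,0,0,0,1],[0,0,0,0,0,0,1],[0,0,0,0,0,0,1]]

```text
clock: 1.75
eef_pos: [489.0, -197.1, 338.1]
tcp_rot: [-3.141, 0.0, 1.174]
contact_force: [0.3, -0.1, 0.1]
opening: 0.998
grasp_force: 0.0
```

```bash
python3 - <<'E'
from h import *
from rig import *
s,d=load("scene"),load("side")
print('mouth',tri(s,(403.7,263.8),d,(246.6,326.4)))
st=sense();f=grab_frame("wrist");f["st"]=st;pickle.dump(f,open("w1.pkl","wb"))
print(st["clock"],st["eef_pos"],st["tcp_rot"],st["qpos"])
cv2.imwrite("pics/w1.png",cv2.resize(f["img"],(800,600),interpolation=cv2.INTER_CUBIC)[:,:,::-1])
E
```

```text
mouth [500.09819454 290.04942719  62.87713588]
1.75 [ 489.02206307 -197.05224942  338.07713501] [-3.14101635e+00  4.76815038e-04  1.17395828e+00] [-3.85602835e-01  1.21894416e-01  1.73170025e+00 -4.89681645e-04
  1.28857965e+00  1.13718595e-02]
```

View pics/w1.png

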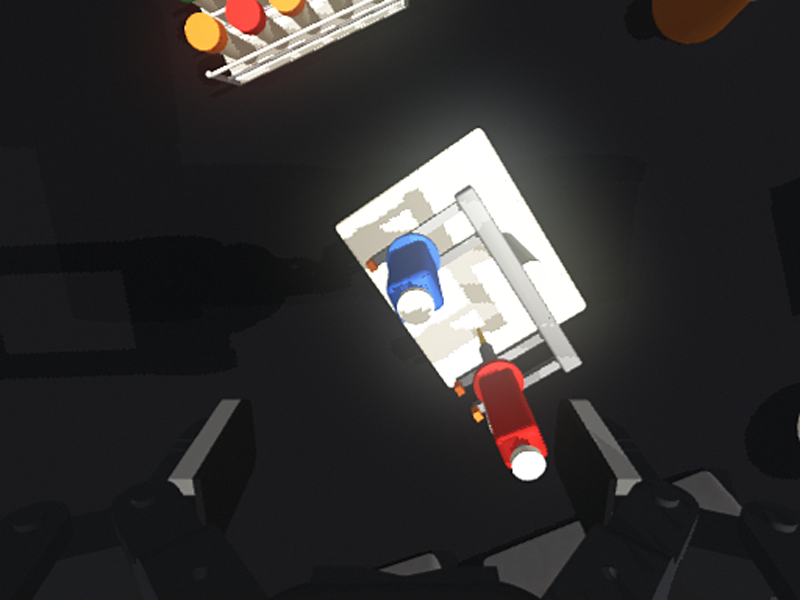

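The wrist view (scaled 800 wide) shows the blue cap at (415,306), the crossbar from (468,192) to (568,368), and the red cap at (528,463). Next I'll work out the axis and yaw.

```bash
cat >> h.py <<'E'
from scipy.spatial.transform import Rotation as Ro
def camT(f):
    T=np.eye(4);T[:3,:3]=Ro.from_euler("xyz",f["st"]["tcp_rot"]).as_matrix();T[:3,3]=f["st"]["eef_pos"];return T@f["T_tool_cam"]
def ray(f,u,z):
    T=camT(f);d=T[:3,:3]@np.linalg.solve(f["mtx"],[u[0],u[1],1]);o=T[:3,3];return o+d*(z-o[2])/d[2]
def wproj(f,X):
    T=np.linalg.inv(camT(f));return cv2.projectPoints(np.float64(X).reshape(-1,1,3),cv2.Rodrigues(T[:3,:3])[0],T[:3,3],f["mtx"],None)[0].reshape(-1,2)
E
python3 - <<'E'
from h import *
f=load("w1");k=1.5625
p=lambda x,y,z:ray(f,((x+.5)/k-.5,(y+.5)/k-.5),z)
print('cap',p(415,306,221),'red',p(528,463,221))
v=p(568,368,125)-p(468,192,125);print('bar',v,'stand yaw',np.arctan2(v[1],v[0])+np.pi/2)
v=p(415,306,221)-p(528,463,221);print('pip',v,np.linalg.norm(v),np.arctan2(v[1],v[0])-np.pi/2)
c=p(415,306,221)
im=f["img"][130:220,230:320].copy();im=cv2.resize(im,(540,540),interpolation=cv2.INTER_CUBIC)
cv2.imwrite("pics/w1c.png",im[:,:,::-1])
E
```

```text
cap [ 493.0154105  -201.07746596  221.        ] red [ 515.36132999 -308.30182531  221.        ]
bar [  22.24113393 -143.21766684    0.        ] stand yaw 0.15406536398642956
pip [-22.34591949 107.22435934   0.        ] 109.5280939055879 0.20546252638558515
```

View pics/w1c.png

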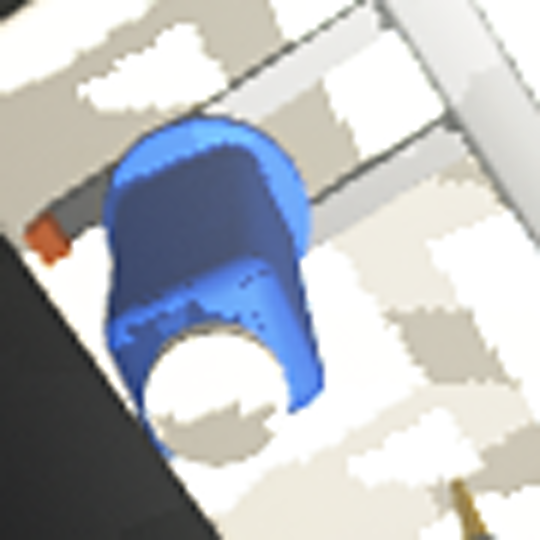

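```bash
python3 - <<'E'
from h import *
f=load("w1")
q=lambda x,y,z:ray(f,(230+(x+.5)/6-.5,130+(y+.5)/6-.5),z)
a,b,c=q(108,328,206),q(262,262,206),q(322,385,206)
for v in(b-a,c-b):print(v,np.linalg.norm(v),np.arctan2(v[1],v[0]))
print('centre',(a+c)/2)
v=q(450,125,120)-q(310,200,120);print('prong',np.arctan2(v[1],v[0]))
print('cap',q(217,395,221))
print('collar', q(208,208,126))
E
```

```text
[22.46732698  0.48974492  0.        ] 22.47266409754746 0.02179464334644129
[  1.05258905 -19.09158657   0.        ] 19.120581099499315 -1.515718428434111
centre [ 493.56359941 -200.67163135  206.        ]
prong 0.10893845588088064
cap [ 493.32356891 -200.9932909   221.        ]
collar [ 494.39039495 -199.34829687  126.        ]
```

Call:
send_rows:
  moves:
    - [[0.0015,-0.0012,0,0,0,0.145,1],[0.0015,-0.0012,0,0,0,0.145,1],[0.0015,-0.0012,0,0,0,0.145,1],[0,0,-0.04,0,0,0,1],[0,0,-0.04,0,0,0,1],[0,0,-0.04,0,0,0,1],[0,0,-0.02,0,0,0,1],[0,0,-0.016,0,0,0,1],[0,0,0,0,0,0,1],[0,0,0,0,0,0,1]]

```text
clock: 2.8
eef_pos: [493.7, -201.1, 182.6]
tcp_rot: [-3.141, -0.0, 1.608]
contact_force: [0.5, -0.8, -0.0]
opening: 1.0
grasp_force: 0.0
```

```bash
python3 - <<'E'
from h import *
from rig import *
st=sense();print(st["eef_pos"],st["tcp_rot"],st["contact_force"])
ims=[]
f=grab_frame("wrist");ims.append(cv2.resize(f["img"],(400,300)))
g=grab_frame("side");ims.append(cv2.resize(g["img"][115:205,270:390],(400,300),interpolation=cv2.INTER_CUBIC))
cv2.imwrite("pics/g1.png",np.hstack(ims)[:,:,::-1])
E
```

```text
[ 493.72589455 -201.05543121  182.63301197] [-3.14135507e+00 -3.72528769e-06  1.60812022e+00] [ 0.51176512 -0.78479892 -0.0424409 ]
```

View pics/g1.png

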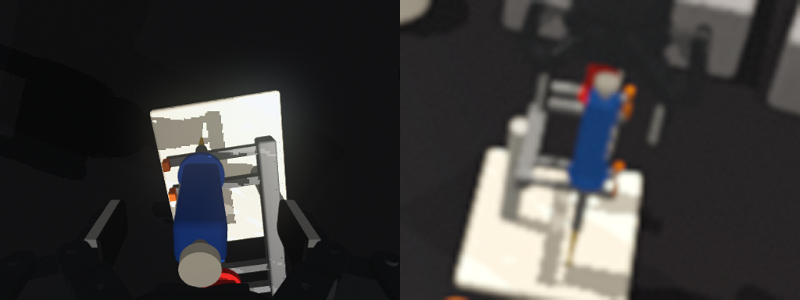

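The handle sits centred between the pads, with the cap at (200,268) and the pads at x 103 and 300. I'll close on it.

Call:
send_rows:
  moves:
    - [[0,0,0,0,0,0,0.3],[0,0,0,0,0,0,0],[0,0,0,0,0,0,-0.2],[0,0,0,0,0,0,-0.4],[0,0,0,0,0,0,-0.6],[0,0,0,0,0,0,-1],[0,0,0,0,0,0,-1],[0,0,0,0,0,0,-1],[0,0,0,0,0,0,-1],[0,0,0,0,0,0,-1]]
  grip_force: 50

```text
clock: 3.9
eef_pos: [494.2, -200.1, 182.4]
tcp_rot: [3.141, 0.0, 1.61]
contact_force: [-1.1, 1.6, 3.9]
opening: 0.301
grasp_force: 54.2
```

Call:
send_rows:
  moves:
    - [[0,0,0.005,0,0,0,-1],[0,0,0.005,0,0,0,-1],[0,0,0.01,0,0,0,-1],[0,0,0.01,0,0,0,-1],[0,0,0,0,0,0,-1]]

```text
clock: 4.4
eef_pos: [495.1, -200.6, 214.2]
tcp_rot: [3.139, 0.001, 1.61]
contact_force: [-0.2, 1.0, -0.1]
opening: 0.297
grasp_force: 53.6
```

Call:
send_rows:
  moves:
    - [[0,0,0.02,0,0,0,-1],[0,0,0.025,0,0,0,-1],[0,0,0.025,0,0,0,-1],[0,0,0.025,0,0,0,-1],[0,0,0.02,0,0,0,-1],[0,0,0.01,0,0,0,-1],[0,0.01,0,0,0,0,-1],[0,0.02,0,0,0,0,-1],[0,0.03,0,0,0,0,-1],[0,0.03,0,0,0,0,-1]]

```text
clock: 5.4
eef_pos: [493.2, -108.7, 335.7]
tcp_rot: [-3.139, -0.001, 1.609]
contact_force: [0.9, 0.0, -0.9]
opening: 0.296
grasp_force: 53.6
```

```bash
python3 - <<'E'
from h import *
from rig import *
st=sense();print(st["clock"],st["eef_pos"],st["grasp_force"])
ims=[cv2.resize(grab_frame(n)["img"],(400,300)) for n in("scene","side")]
cv2.imwrite("pics/c1.png",np.hstack(ims)[:,:,::-1])
E
```

```text
5.4 [ 493.2008227  -108.69396991  335.66892665] 53.581531047821045
```

View pics/c1.png

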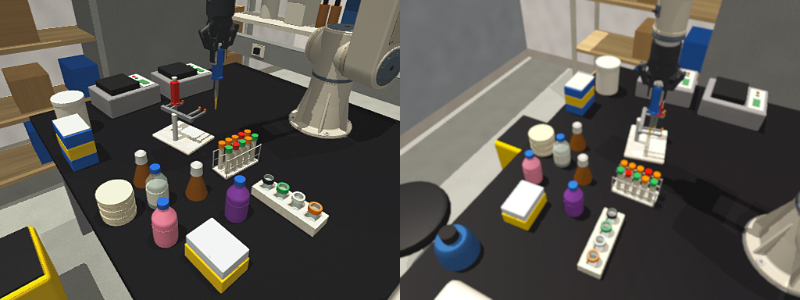

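The pipette hangs upright in the gripper with everything else undisturbed; the tip is at scene-half pixel (217,108). I'll carry it on and stop short, so the wrist camera gets a clear view of the vial.

Call:
send_rows:
  moves:
    - [[0,0.035,0,0,0,0,-1],[0.001,0.035,0,0,0,0,-1],[0.001,0.035,0,0,0,0,-1],[0.001,0.035,0,0,0,0,-1],[0.001,0.035,0,0,0,0,-1],[0.001,0.035,0,0,0,0,-1],[0.001,0.035,0,0,0,0,-1],[0,0.035,0,0,0,0,-1],[0,0.02,0,0,0,0,-1],[0,0.01,0,0,0,0,-1]]

```text
clock: 6.5
eef_pos: [499.6, 201.2, 336.0]
tcp_rot: [-3.14, 0.0, 1.612]
contact_force: [0.1, 0.2, -1.2]
opening: 0.297
grasp_force: 53.6
```

Call:
send_rows:
  moves:
    - [[0,0,0,0,0,0,-1],[0,0,0,0,0,0,-1],[0,0,0,0,0,0,-1],[0,0,0,0,0,0,-1]]

```text
clock: 6.9
eef_pos: [500.2, 198.9, 337.3]
tcp_rot: [3.142, 0.0, 1.609]
contact_force: [0.2, -0.7, -0.6]
opening: 0.297
grasp_force: 53.6
```

```bash
python3 - <<'E'
from h import *
from rig import *
st=sense();print(st["clock"],st["eef_pos"],st["tcp_rot"],st["grasp_force"])
w=grab_frame("wrist");w["st"]=st;pickle.dump(w,open("w2.pkl","wb"))
s,d=grab_frame("scene"),grab_frame("side");pickle.dump(s,open("s2.pkl","wb"));pickle.dump(d,open("d2.pkl","wb"))
m=np.array([500,290,63]);tip=st["eef_pos"]+[0,0,2-168.]
c=lambda f,p,sc:cv2.resize(f["img"][max(0,int(p[1])-150//sc):,max(0,int(p[0])-200//sc):][:300//sc,:400//sc],(400,300),interpolation=cv2.INTER_CUBIC)
out=[]
for f,pp in((w,wproj),(s,proj),(d,proj)):
    a,b=pp(f,m)[0],pp(f,tip)[0];print('mouth',a,'tip',b)
    if f is w:out+= [c(f,a,5)]
    else: out+=[c(f,b,4)]
im=np.vstack([np.hstack(out[:2]),np.hstack([out[2],cv2.resize(w["img"],(400,300))])])
cv2.imwrite("pics/m2.png",im[:,:,::-1])
E
```

```text
6.9 [500.18996944 198.90245333 337.31314334] [3.14150669e+00 1.80927175e-04 1.60861449e+00] 53.64425718784332
mouth [261.35465157  72.41035654] tip [258.50640228 175.9575085 ]
mouth [404.07926568 264.222423  ] tip [376.19266361 197.60770435]
mouth [246.89880062 325.89559166] tip [267.2211517  262.52926636]
```

View pics/m2.png

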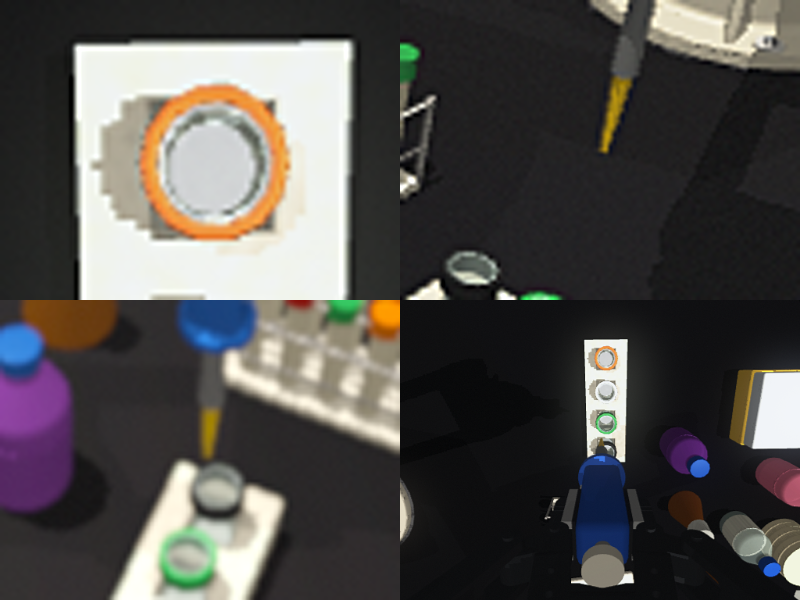

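Wrist view: the orange mouth is centred at about (263.6,74.0). The tip is at scene (376.6,197.6) and side (268.4,264.1), close to the predictions.

```bash
python3 - <<'E'
from h import *
w,s,d=load("w2"),load("s2"),load("d2")
hsv=cv2.cvtColor(w["img"],cv2.COLOR_RGB2HSV)
m=cv2.inRange(hsv,(5,150,80),(22,255,255))[40:110,225:300]
c=max(cv2.findContours(m,0,2)[0],key=cv2.contourArea);e=cv2.fitEllipse(c);print(e)
u=(e[0][0]+225,e[0][1]+40);print(u,'mouth wrist',ray(w,u,64),ray(w,(263.6,74),64),'dia mm',e[1][1]/334.55*(np.linalg.inv(camT(w))@[500,290,64,1])[2])
print('mouth stereo',tri(s,(403.7,263.8),d,(246.6,326.4)))
print('tip stereo',tri(s,(376.6,197.6),d,(268.4,264.1)))
E
```

```text
((38.37710189819336, 34.27001953125), (28.472515106201172, 30.128883361816406), 3.347330093383789)
(263.37710189819336, 74.27001953125) mouth wrist [502.34528363 288.08957631  64.        ] [502.58382036 288.38510121  64.        ] dia mm 33.83778517768095
mouth stereo [500.09819454 290.04942719  62.87713588]
tip stereo [497.16613099 198.82227308 168.98576188]
```

The two measurements agree on a shift of about (+2.5, +90) mm. The tip is at about z 170. I'll move over the mouth, then come down most of the way.

Call:
send_rows:
  moves:
    - [[0.0005,0.015,0,0,0,0,-1],[0.0005,0.025,0,0,0,0,-1],[0.0005,0.025,0,0,0,0,-1],[0.0005,0.015,0,0,0,0,-1],[0.0005,0.01,0,0,0,0,-1],[0,0,-0.01,0,0,0,-1],[0,0,-0.025,0,0,0,-1],[0,0,-0.025,0,0,0,-1],[0,0,-0.015,0,0,0,-1],[0,0,-0.005,0,0,0,-1]]

```text
clock: 8.05
eef_pos: [501.5, 288.4, 254.8]
tcp_rot: [-3.138, 0.002, 1.609]
contact_force: [0.1, -0.4, 0.0]
opening: 0.298
grasp_force: 53.6
```

Call:
send_rows:
  moves:
    - [[0,0,0,0,0,0,-1],[0,0,0,0,0,0,-1],[0,0,0,0,0,0,-1],[0,0,0,0,0,0,-1]]

```text
clock: 8.45
eef_pos: [503.0, 290.0, 258.1]
tcp_rot: [3.14, -0.001, 1.61]
contact_force: [-0.1, 0.5, -0.8]
opening: 0.292
grasp_force: 53.6
```

```bash
python3 - <<'E'
from h import *
from rig import *
st=sense();print(st["clock"],st["eef_pos"],st["tcp_rot"],st["grasp_force"])
s,d=grab_frame("scene"),grab_frame("side")
out=[]
for f in (s,d):
    p=proj(f,[502,289,75])[0];x,y=int(p[0])-33,int(p[1])-30;print(x,y,'tip pred',proj(f,st["eef_pos"]-[0,0,167.])[0])
    out.append(cv2.resize(f["img"][y:y+50,x:x+66],(396,300),interpolation=cv2.INTER_CUBIC))
cv2.imwrite("pics/m3.png",np.hstack(out)[:,:,::-1])
E
```

```text
8.45 [502.98739606 289.99862113 258.1499811 ] [ 3.14026651e+00 -6.22285218e-04  1.60979217e+00] 53.64327013492584
371 230 tip pred [406.90018298 254.57948729]
213 292 tip pred [245.79406855 318.86332864]
```

View pics/m3.png

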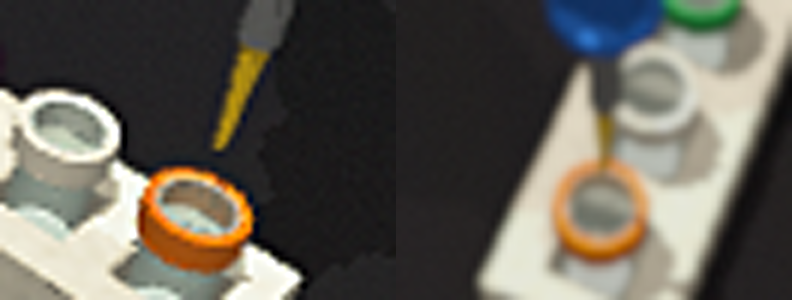

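Scene: tip (406.9,254.4), mouth (403.4,263.9). Side: tip (247.4,319.6), mouth (246.6,326.1).

```bash
python3 - <<'E'
from h import *
s,d=load("s2"),load("d2")
t=tri(s,(406.9,254.4),d,(247.4,319.6));m=tri(s,(403.4,263.9),d,(246.6,326.1));print(t,m,t-m)
for dz in(8,11):
  p=m+[0,0,dz];print(dz,proj(s,p),proj(d,p))
E
```

```text
[499.88734201 288.79281127  88.67441818] [500.42998644 289.54552747  62.62281723] [-0.54264443 -0.7527162  26.05160095]
8 [[404.7308337  261.43496543]] [[246.86686596 323.91298237]]
11 [[405.12184479 260.34290244]] [[246.89054543 323.23503617]]
```

The tip is centred within about 1 mm and 26 mm above the rim. I'll lower it 15 mm.

Call:
send_rows:
  moves:
    - [[0,0,-0.004,0,0,0,-1],[0,0,-0.005,0,0,0,-1],[0,0,-0.004,0,0,0,-1],[0,0,-0.002,0,0,0,-1],[0,0,0,0,0,0,-1],[0,0,0,0,0,0,-1],[0,0,0,0,0,0,-1],[0,0,0,0,0,0,-1],[0,0,0,0,0,0,-1],[0,0,0,0,0,0,-1]]

```text
clock: 9.55
eef_pos: [502.6, 289.9, 242.4]
tcp_rot: [3.141, -0.0, 1.61]
contact_force: [-1.3, -0.0, -2.1]
opening: 0.3
grasp_force: 53.6
```

```bash
python3 - <<'E'
from h import *
from rig import *
st=sense();print(st["clock"],st["eef_pos"],st["tcp_rot"],st["grasp_force"],abs(st["qvel"]).max())
s,d=grab_frame("scene"),grab_frame("side")
out=[]
for f in (s,d):
    p=proj(f,[502,289,75])[0];x,y=int(p[0])-33,int(p[1])-30;print(x,y,'tip pred',proj(f,st["eef_pos"]-[0,0,167.])[0])
    out.append(cv2.resize(f["img"][y:y+50,x:x+66],(396,300),interpolation=cv2.INTER_CUBIC))
im=np.vstack([np.hstack(out),np.hstack([cv2.resize(f["img"],(396,300)) for f in (s,d)])])
cv2.imwrite("pics/m4.png",im[:,:,::-1])
E
```

```text
9.55 [502.6183224  289.85840379 242.37473912] [ 3.14146804e+00 -3.79602752e-05  1.60982203e+00] 53.64376902580261 0.0010918001636083736
371 230 tip pred [404.85151375 260.30602518]
213 292 tip pred [245.87671799 322.52128407]
```

View pics/m4.png

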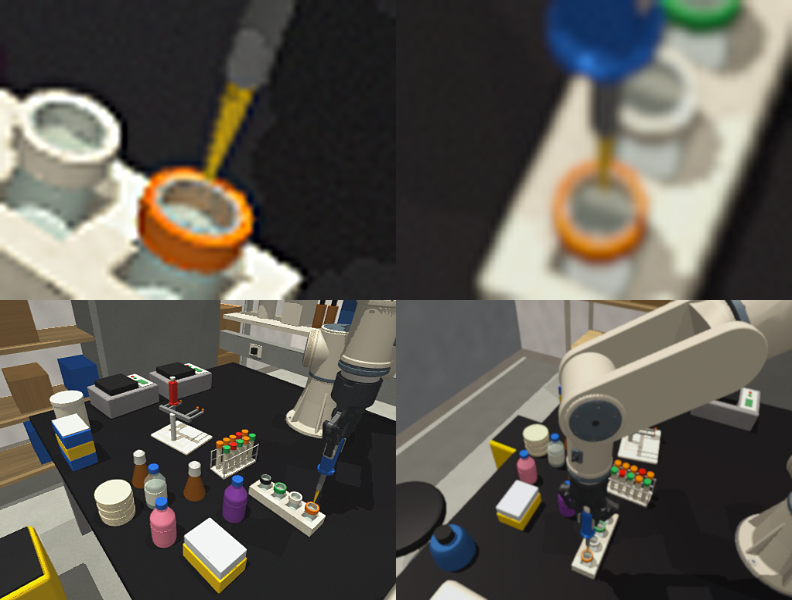

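The tip is at scene (405.6,259.6) and side (247.5,322.5), about 12 mm above the mouth, centred and still. The bystanders are in place, so I'll hand in.

```bash
python3 -c "
from rig import *
print(sign_off())"
```

```text
the job is handed in; nothing more can be done
None
```

The job is handed in: the gripper is holding the blue pipette still and upright, its tip about 12 mm above the orange vial's mouth and centred to about 1 mm by the camera measurements, but the sign-off gave no verdict.

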